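Seat a battery pack under the lips of the bench charger

TASK

Put the flanged battery pack on charge: take the pack with the wide foot out of the wooden rack and slide it in through the open mouth of the bench charger, its foot under the side lips and its tongue leading into the pocket under the tower, until it is fully home, and let go. A wood offcut has been left in front of the mouth: it is in the way, so put it aside, lying on the bench well clear of the charger (a good 15 cm from the mouth). Leave everything else where it stands.

Things in the scene. Friction and masses are not known exactly. Their poses are not given: they have to be found in the camera images.
- pack_mid (a point): Centre (33 mm above the underside) of the loose battery pack to charge: black plastic, upright, 66 mm tall, 0.2 to 0.4 kg. Body 64 mm long (x) and 40 mm wide (y), centred here; below it a foot flange 56 mm wide, 10 mm thick, spanning x = -32 to +40 mm. It starts in one of the rack's bays, where only its two ends (along x) can be gripped; in the charger the tower covers its front end.
- pack_tongue (a point): Front tip of the pack's tongue: the foot is flush with the body at the rear (-x) and sticks out 8 mm beyond it at the front (+x) as a tongue with brass contacts. This point is 40 mm ahead (+x) of the pack's centre and 5 mm above its underside.
- charger_seat (a point): Home point on the floor of the grey bench charger (fixed): where the centre of the pack's underside lies when fully home, pack x along this x. x is the slide-in direction, z up. The floor is 8 mm above the bench, 100 mm wide, from x = -50 mm to the tower. Channel 60 mm wide, two lips over it leaving a 45 mm slot, underside 13.5 and top 19.5 mm above the floor, x = -36 to +32 mm.
- charger_mouth (a point): Middle of the charger's open mouth on its floor, 45 mm before (-x of) the home point; same axes. Flared guides as tall as the lips flank it, out to 5 mm before it. At the far end, 32 mm past the home point, the face of a tower (48 mm deep, 63 mm above the floor) stops the pack's body; a pocket under it, 13.5 mm high and 12 mm deep, takes the tongue. No latch, only friction.
- offcut_mid (a point): Centre of the loose offcut left in front of the charger's mouth: plain wood block 60 mm (x) by 34 mm (y) by 44 mm tall, lying on the bench, 0.06 kg.
- rack: Dark wood rack, fixed; origin under its centre. Floor 6 mm thick; four upright walls 12 mm thick (y), 56 mm long (x), up to 78 mm above the bench, at y = -111, -37, +37 and +111 mm, make three bays 62 mm wide, open on top and at both ends (x). They hold the flanged pack, the cork block and the plain pack in any order.
- block: Bystander in the rack: cork sanding block 60 x 52 x 48 mm tall; origin under its centre.
- oldpack: Bystander in the rack: plain straight-sided black pack 62 x 54 x 58 mm tall with a round stub on top (64 mm in all) and no flange; origin under its centre.
- glue: Bystander: upright white glue bottle, radius 27 mm, 130 mm tall, beside the charger's approach; origin under its centre.
- tape: Bystander: roll of paper tape lying flat, radius 40 mm, 25 mm tall; origin under its centre.
- driver: Bystander: screwdriver lying along its x axis, 190 mm long, handle to -x, under 35 mm thick; origin under the middle of its length.
- glue2: Bystander: upright white glue bottle, radius 25 mm, 120 mm tall; origin under its centre.
- flask: Bystander: upright dark flask, radius 36 mm, 210 mm tall; origin under its centre.
Not all that is in view belongs to the job. What is shaped like the part that bears offcut_mid but red or turquoise is not meant.

How it is judged:
By the outcome, as a careful person would: the job done as asked, in the order asked, and still so for the second after the job is handed in, with the robot touching nothing.
It also fails if it takes over 67 s, if anything falls off the work surface, if the arm or the gripper's body presses on something with over 40 N, if the wrist force passes 120 N, or if a joint passes its speed limit or range.

ROBOT

A 7-joint arm with a two-finger parallel gripper is mounted at the origin on the work surface. World frame = base frame: x ahead of the robot, y to its left, z up, the work surface at z = 0. Lengths are in m, angles in rad, forces in N, time in s.
With the tool pointing down it reaches from about 0.425 to 0.925 m from the base axis. Payload 6.8 kg.
Tool frame: the origin (TCP) lies at the very end of the fingers, on their centre line; the grasp point (between the pads) lies 19 mm behind it; z points along the fingers, y is the line along which they close (so a half turn about z gives the same grasp; the last joint's range is limited). The gripper opens to 85 mm and grips with 20 to 120 N. Pads are 22 mm wide; open, the fingers measure 114 mm over their backs; the gripper's body (76 mm by 85 mm) begins 54 mm behind the grasp point. The pads swing forward as they close: fully open they stand 13 mm farther back than shut.
Start: joints at [1.115, 0.477, 0.022, 1.555, -0.011, 1.109, -0.083], TCP at [0.23, -0.635, 0.211] pointing down, gripper open.
Joint ranges: [-2.96, 2.96], [-0.34, 2.1], [-1.41, 1.46], [0.24, 2.44], [-1.37, 4.51], [0.17, 1.92], [-2.96, 2.96]. Speed limits (rad/s): [2.39, 2.39, 3.14, 3.14, 3.14, 3.14, 3.14].

INTERFACE

Orientations are given as a rotation vector (axis times angle).
In Python, from bench import monitor, optics, r gives the robot as it stands.
- The arm moves only by the shell command python3 -m crank 'ROWS' [OPENING] [FORCE]. ROWS is JSON, a list of rows, each a list of 2 entries, a list of its own where there are three numbers: the shift along the tool's x, y, z in cm, then the turn, a rotation vector about the tool's x, y, z in rad. A call has 1 to 5 rows; each row shifts and turns the commanded pose from where the row before left it, along the tool's axes as they then stand; what a row does not reach is not made up. A row lasts 1/10 s, in which the tool goes at most 50 mm and 8.59 degrees, less where a joint would pass 70% of its speed; a pose out of reach is approached as far as the arm can. A call is refused whole if a number of a shift passes 5 or a number of a turn 0.15, either way. A call with a gripper value outside its range is refused whole. OPENING is the finger opening in cm, from 0 to 8.54, set as the call begins (- or left out, the last holds). The fingers move at their own pace and stop on an object; FORCE is the grip in N (left out, the last holds). Time passes only in rows, so rows that do not move let the fingers close. It gives the time, the measured TCP pose, the force, the opening and the grip force at its end, in the units of the state.
- monitor.get_obs(): the state, without advancing time (a new reading comes with each control period).
- optics.grab_frame(name): name is "scene" or "top" or "wrist"; returns (picture, depth): 480x640x3 uint8, red, green, blue; 480x640 float32, m along the optical axis (not along the pixel's ray), 0 where there is no reading.
- optics.camera_model(name): a dict with "vertical_fov" (degrees; the focal length in pixels is half the picture's height over the tangent of half this angle, whatever the lens; pixels are square), "cx", "cy" (the principal point, pixels), "D" ([k1, k2, p1, p2, k3] as OpenCV has them; the pictures are not rectified), "R" (3x3) and "t" (3): a world point X has camera coordinates R X + t; the wrist camera has in their place "hand_eye" (4x4, takes a point from camera to tool coordinates, whose origin is the TCP and whose axes are the flange's). Camera axes: x right, y down, z forward; pixel columns grow to the right and rows downward; lengths in m; the calibration is good to about 2 mm. A picture is of the moment at which its call begins: read the wrist's pose just before it. camera_model takes no time and is no camera call.
- r.hand_in(): hands the job in; it is judged then, once.
The state is a dict: "clock": time; "joints": joint angles; "qvel": joint speeds; "tau": joint torques, N m; "tcp_pos": TCP position; "orientation": TCP orientation; "contact_force": force on the tool from outside, world axes, zero at the start; "moment": the same for the moment, N m; "grip_width": finger opening in m; "gripper_force": force on a finger pad.
Only numpy, scipy, OpenCV 4.12 (cv2) and the standard library are available. Lean on these libraries where they do the work, as an engineer would, in place of code of your own. Each camera call takes 0.05 s, during which the arm holds its last target. There are 200 camera calls.

## Working session

There is one attempt and no reset: what is moved stays moved. The work goes in short steps, Python scripts to look and compute and a shell command to move; the robot and the scene stay as the last step left them, time stands still between calls to the robot, and variables do not carry over. Pictures are saved under pics/ and viewed, at most 10 in all, crops included, and the job is handed in when it is done.

```bash
ls; mkdir -p pics
cat > h.py <<'E'
import numpy as np, cv2
from scipy.spatial.transform import Rotation as Ro
from bench import monitor, optics, r
def K(m):
    f=240/np.tan(np.radians(m["vertical_fov"])/2); return np.array([[f,0,m["cx"]],[0,f,m["cy"]],[0,0,1]])
def grab(n):
    o=monitor.get_obs(); p,d=optics.grab_frame(n); m=optics.camera_model(n)
    if n=="wrist":
        T=np.eye(4); T[:3,:3]=Ro.from_rotvec(o["orientation"]).as_matrix(); T[:3,3]=o["tcp_pos"]; T=T@np.array(m["hand_eye"])
    else:
        T=np.eye(4); R=np.array(m["R"]); T[:3,:3]=R.T; T[:3,3]=-R.T@np.array(m["t"])
    return p,d,m,T
def cloud(d,m,T):
    v,u=np.mgrid[0:480,0:640]; pts=np.stack([u.ravel(),v.ravel()],1).astype(np.float64)
    n=cv2.undistortPoints(pts[:,None],K(m),np.array(m["D"],float))[:,0]
    z=d.ravel()[:,None]; P=np.hstack([n*z,z])@T[:3,:3].T+T[:3,3]
    P[d.ravel()<=0]=np.nan
    return P.reshape(480,640,3)
def save(name,p): cv2.imwrite("pics/"+name,p[:,:,::-1])
E
python3 - <<'E'
from h import *
print(monitor.get_obs())
for n in("top","scene"):
    p,d,m,T=grab(n); save(n+"1.png",p); np.savez(n+"1.npz",p=p,P=cloud(d,m,T)); print(n,T[:3,3],T[:3,2],(d>0).mean())
E
```

```text
pics
{'clock': 0.0, 'joints': array([ 1.11490908,  0.47780521,  0.02234591,  1.5564687 , -0.01148521,
        1.10929261, -0.08309496]), 'qvel': array([ 1.33881603e-03, -8.18739559e-05,  7.01137961e-04, -2.29343533e-04,
        1.60040165e-03,  1.63249537e-03,  7.12929388e-04]), 'tau': array([ 2.62749118e-04, -5.96444356e+01,  1.60785310e+00, -2.81201237e+01,
        1.24364629e-02,  9.13012773e-03,  2.80760912e-05]), 'tcp_pos': array([ 0.22980994, -0.63399767,  0.21001517]), 'orientation': array([-3.09244747e+00, -5.43287620e-01,  7.37219696e-04]), 'contact_force': array([ 0.24282729, -0.21495665, -0.70489642]), 'moment': array([-0.01212715, -0.01000305, -0.006809  ]), 'gripper_force': 0.0, 'grip_width': 0.08540304051841728}
top [ 0.37908045 -0.02275725  1.13118827] [ 0.1578644   0.01490888 -0.98734824] 0.9959928385416666
scene [0.80003406 0.38866026 0.90731776] [-0.26684606 -0.41980394 -0.86750091] 0.9959244791666667
```

View pics/top1.png

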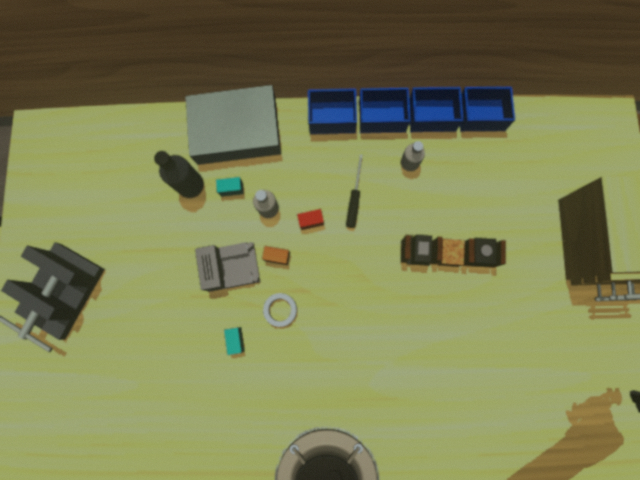

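View pics/scene1.png

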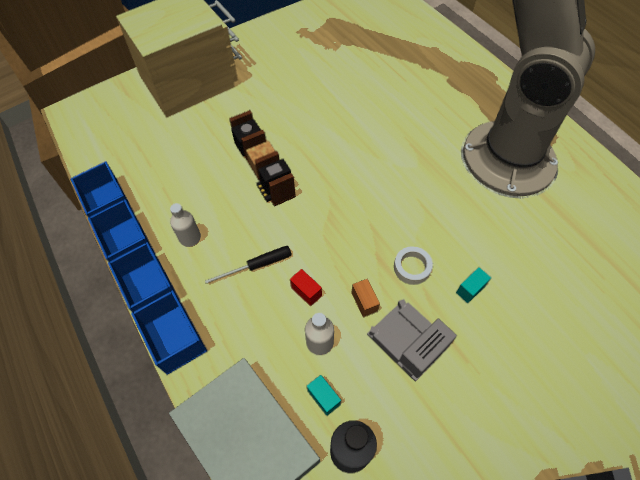

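Top view: the charger is at (228,266) with its tower to the left, so the mouth faces right. The wood block is at (276,256), the rack at (453,251).

Candidates:
- **Pack:** the black pack at (423,249) has a square top; the one at (486,251) has a round stub, so it is the old pack.
- **Offcut:** the wood-coloured block at (276,256) fits. The red one at (310,219) and the turquoise ones at (230,186) and (234,341) are not meant.

Next I check with a close crop and measure.

Run:
```python
from h import *
a=np.load("top1.npz"); b=np.load("scene1.npz")
c1=cv2.resize(a["p"][225:280,390:515],(800,352),interpolation=cv2.INTER_CUBIC)
c2=cv2.resize(b["p"][100:210,215:310],(432,500)[::1],interpolation=cv2.INTER_CUBIC)[:,:]
c1=cv2.resize(c1,(500,220)); o=np.zeros((520,800,3),np.uint8); o[:220,:500]=c1; 
o[225:520,:360]=cv2.resize(a["p"][225:300,185:305-28],(360,295),interpolation=cv2.INTER_CUBIC)
o[:500,500:]=cv2.resize(c2,(300,500)); save("crop.png",o)
P=a["P"]
for n,(u,v) in dict(pack=(423,240),old=(486,250),off=(276,253),tower=(208,266),floor=(237,268),glue=(263,196),glue2=(417,147),flask=(162,158),tape=(280,297),dr=(352,210),red=(310,216)).items(): print(n,P[v,u].round(3))
# height-segmented boxes, both views
for nm in ("top1","scene1"):
    q=np.load(nm+".npz"); X=q["P"].reshape(-1,3)
    def rect(n,x0,x1,y0,y1,z0,z1):
        s=(X[:,0]>x0)&(X[:,0]<x1)&(X[:,1]>y0)&(X[:,1]<y1)&(X[:,2]>z0)&(X[:,2]<z1); S=X[s]
        if len(S)<5: print(nm,n,len(S)); return
        c,wh,an=cv2.minAreaRect(S[:,:2].astype(np.float32)); print(nm,n,len(S),np.round(c,3),np.round(wh,3),round(an,1),np.median(S[:,2]).round(3))
    x,y,_=P[253,276]; rect("off",x-.06,x+.06,y-.06,y+.06,.036,.055)
    x,y,_=P[266,208]; rect("tower",x-.07,x+.07,y-.07,y+.07,.055,.09)
    x,y,_=P[250,453]; rect("rack",x-.1,x+.1,y-.16,y+.16,.070,.09)
```

```text
pack [ 0.55  -0.237  0.073]
old [ 0.524 -0.383  0.073]
off [0.531 0.109 0.041]
tower [0.499 0.264 0.072]
floor [0.5   0.209 0.01 ]
glue [0.649 0.128 0.127]
glue2 [ 0.759 -0.225  0.121]
flask [0.715 0.332 0.21 ]
tape [0.427 0.101 0.026]
dr [ 0.635 -0.076  0.029]
red [0.618 0.026 0.047]
top1 off 367 [0.528 0.11 ] [0.06  0.034] 79.4 0.045
top1 tower 949 [0.497 0.267] [0.101 0.051] 9.7 0.072
top1 rack 1139 [ 0.526 -0.309] [0.235 0.064] 85.4 0.076
scene1 off 517 [0.527 0.114] [0.062 0.035] 79.0 0.044
scene1 tower 1482 [0.497 0.27 ] [0.102 0.049] 10.0 0.071
scene1 rack 1046 [ 0.526 -0.308] [0.239 0.064] 85.7 0.075
```

View pics/crop.png

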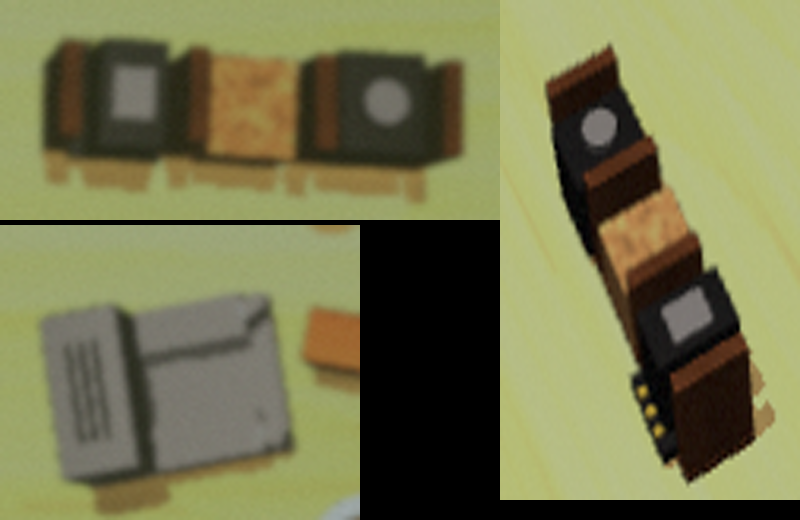

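The crop confirms it. The pack with the brass-contact tongue is in the bay at (423,249), tongue towards world +x, and its neighbour has the round stub. I'll move over the offcut first, turning on the way.

```bash
cat > plan.py <<'E'
import sys; from h import *
# x y z yaw(deg of tool y): print tool-frame shift (cm) and turn about tool z
def plan(x,y,z,yaw,o=None):
    o=o or monitor.get_obs(); R=Ro.from_rotvec(o["orientation"]).as_matrix()
    d=R.T@(np.array([x,y,z])-o["tcp_pos"])*100
    a=np.radians(yaw); Z=np.array([0,0,-1.]); Y=np.array([np.cos(a),np.sin(a),0]); G=np.stack([np.cross(Y,Z),Y,Z],1)
    print("t",round(o["clock"],2),"tcp",o["tcp_pos"].round(4),"yaw",np.degrees(np.arctan2(R[1,1],R[0,1])).round(1),"shift cm",d.round(2),"len",np.linalg.norm(d).round(1),"turn",Ro.from_matrix(R.T@G).as_rotvec().round(3), "F",o["contact_force"].round(1))
if __name__=="__main__": plan(*map(float,sys.argv[1:5]))
E
python3 plan.py .528 .112 .21 -10.7; python3 plan.py .528 .06 .30 -10.7
```

```text
t 0.1 tcp [ 0.2299 -0.6341  0.2101] yaw -70.1 shift cm [ 53.46 -59.97   0.1 ] len 80.3 turn [-2.000e-03 -1.000e-03 -1.036e+00] F [-0.7  0.   0.5]
t 0.1 tcp [ 0.2299 -0.6341  0.2101] yaw -70.1 shift cm [ 51.68 -55.1   -8.9 ] len 76.1 turn [-2.000e-03 -1.000e-03 -1.036e+00] F [-0.7  0.   0.5]
```

```bash
python3 -m crank '[[[3.23,-3.44,-0.56],[0,0,0]],[[3.23,-3.44,-0.56],[0,0,0]],[[3.23,-3.44,-0.56],[0,0,0]],[[3.23,-3.44,-0.56],[0,0,0]],[[3.23,-3.44,-0.56],[0,0,0]]]' 8.5
python3 -m crank '[[[3.23,-3.44,-0.56],[0,0,0]],[[3.23,-3.44,-0.56],[0,0,0]],[[3.23,-3.44,-0.56],[0,0,0]],[[3.23,-3.44,-0.56],[0,0,0]],[[3.23,-3.44,-0.56],[0,0,0]]]'
python3 -m crank '[[[3.23,-3.44,-0.56],[0,0,0]],[[3.23,-3.44,-0.56],[0,0,0]],[[3.23,-3.44,-0.56],[0,0,0]],[[3.23,-3.44,-0.56],[0,0,0]],[[3.23,-3.44,-0.56],[0,0,0]]]'
python3 -m crank '[[[3.23,-3.44,-0.56],[0,0,0]],[[0,0,0],[0,0,-0.148]],[[0,0,0],[0,0,-0.148]],[[0,0,0],[0,0,-0.148]],[[0,0,0],[0,0,-0.148]]]'
python3 -m crank '[[[0,0,0],[0,0,-0.148]],[[0,0,0],[0,0,-0.148]],[[0,0,0],[0,0,-0.148]],[[0,0,0],[0,0,0]],[[0,0,0],[0,0,0]]]'
python3 - <<'E'
from h import *
from plan import plan
plan(.528,.06,.3,-10.7)
p,d,m,T=grab("wrist"); save("w1.png",p); np.savez("w1.npz",p=p,P=cloud(d,m,T)); print(T[:3,3],T[:3,2],monitor.get_obs()["joints"].round(2))
E
```

```text
clock: 0.6
tcp_pos: [0.3236, -0.4158, 0.2389]
orientation: [-3.094, -0.543, 0.001]
contact_force: [1.1, 0.0, 0.7]
grip_width: 0.0848
gripper_force: 0.0
clock: 1.1
tcp_pos: [0.4166, -0.1992, 0.2671]
orientation: [3.094, 0.543, -0.0]
contact_force: [1.6, 0.4, 0.4]
grip_width: 0.0844
gripper_force: 0.0
clock: 1.6
tcp_pos: [0.5099, 0.0173, 0.2951]
orientation: [3.094, 0.543, -0.0]
contact_force: [1.0, -0.8, -1.2]
grip_width: 0.0849
gripper_force: 0.0
clock: 2.1
tcp_pos: [0.528, 0.059, 0.3001]
orientation: [-2.796, -1.431, 0.001]
contact_force: [-0.1, 0.2, 0.3]
grip_width: 0.085
gripper_force: 0.0
clock: 2.6
tcp_pos: [0.5282, 0.0588, 0.3003]
orientation: [-2.423, -1.999, 0.001]
contact_force: [0.2, 0.2, 0.2]
grip_width: 0.085
gripper_force: 0.0
t 2.6 tcp [0.5282 0.0588 0.3003] yaw -11.0 shift cm [ 0.11 -0.04  0.03] len 0.1 turn [-0.     0.    -0.004] F [0.2 0.2 0.2]
[0.54109978 0.13099143 0.46391937] [-0.05485696 -0.28110163 -0.95810886] [ 0.3   0.22 -0.62  1.75  0.13  1.22 -0.54]
```

View pics/w1.png

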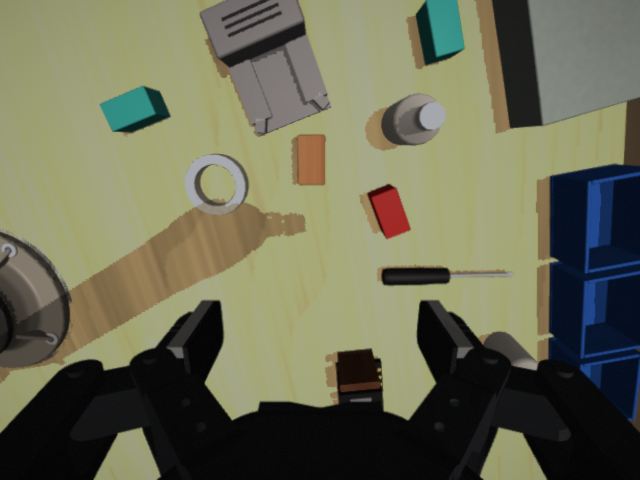

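The wrist view shows the charger at (266,65) with its mouth at about (292,130), the offcut at (311,160), and the pack's brass contacts at (380,370), facing world +x. I measure finely from this depth.

```bash
python3 - <<'E'
from h import *
q=np.load("w1.npz"); P=q["P"]; X=P.reshape(-1,3); X=X[np.isfinite(X[:,0])]
def rect(n,c,h,z0,z1):
    s=(abs(X[:,0]-c[0])<h)&(abs(X[:,1]-c[1])<h)&(X[:,2]>z0)&(X[:,2]<z1); S=X[s]
    r=cv2.minAreaRect(S[:,:2].astype(np.float32)); print(n,len(S),np.round(r[0],4),np.round(r[1],4),round(r[2],1),np.median(S[:,2]).round(4)); return S
rect("off",(.528,.112),.05,.038,.05)
rect("tower",(.497,.268),.075,.062,.08)
# charger frame histogram
for an in (98.8,99.8,100.8):
    a=np.radians(an); ex=np.array([np.cos(a),np.sin(a)]); ey=np.array([-ex[1],ex[0]])
    L=(X[:,:2]-np.array([.5065,.213])); lx=L@ex; ly=L@ey
    s=(lx>-.03)&(lx<.02)&(abs(ly)<.07)
    res=[]
    for x0 in (-.03,-.015,0,.012):
        k=s&(lx>=x0)&(lx<x0+.012)&(X[:,2]>.022)&(X[:,2]<.034)
        l=ly[k]; res.append((l[l>0].min().round(4) if (l>0).any() else None, l[l<0].max().round(4) if (l<0).any() else None, l.min().round(4),l.max().round(4)))
    print(an,res)
k=(abs(ly)<.018)&(X[:,2]<.02)&(X[:,2]>.004)&(abs(lx)<.07); print("floor x range",lx[k].min(),lx[k].max(),np.median(X[k,2]))
k=(abs(ly)<.04)&(X[:,2]>.064)&(abs(lx)<.12); print("tower x range",lx[k].min(),lx[k].max())
k=(abs(X[:,0]-.528)<.2)&(abs(X[:,1]+.02)<.05)&(X[:,2]<.01); print("bench z",np.median(X[k,2]))
# pack/rack
g=rect("rackwall",(.54,-.18),.06,.07,.085)
E
python3 plan.py .528 .1125 .02 -10.5
```

```text
off 1381 [0.526 0.114] [0.0585 0.0334] 79.1 0.0447
tower 4239 [0.4962 0.2677] [0.1008 0.0487] 8.4 0.0723
98.8 [(np.float64(0.0223), np.float64(-0.0219), np.float64(-0.0493), np.float64(0.0498)), (np.float64(0.0224), np.float64(-0.0212), np.float64(-0.0488), np.float64(0.0502)), (np.float64(0.023), np.float64(-0.021), np.float64(-0.0487), np.float64(0.0509)), (np.float64(0.0234), np.float64(-0.021), np.float64(-0.0483), np.float64(0.0511))]
99.8 [(np.float64(0.0227), np.float64(-0.0214), np.float64(-0.0488), np.float64(0.0502)), (np.float64(0.0225), np.float64(-0.0211), np.float64(-0.0487), np.float64(0.0503)), (np.float64(0.023), np.float64(-0.0211), np.float64(-0.0488), np.float64(0.0508)), (np.float64(0.0231), np.float64(-0.0213), np.float64(-0.0486), np.float64(0.0509))]
100.8 [(np.float64(0.0231), np.float64(-0.0211), np.float64(-0.0483), np.float64(0.0508)), (np.float64(0.0227), np.float64(-0.0209), np.float64(-0.0486), np.float64(0.0506)), (np.float64(0.023), np.float64(-0.0213), np.float64(-0.0489), np.float64(0.0508)), (np.float64(0.0228), np.float64(-0.0216), np.float64(-0.0491), np.float64(0.0506))]
floor x range -0.049305111344697304 0.03780291384090662 0.008735986311479954
tower x range 0.03142463244432756 0.08113126295445153
bench z 0.0006661631182765804
rackwall 869 [ 0.5352 -0.2097] [0.0465 0.0659] 76.5 0.0733
t 2.65 tcp [0.5282 0.0589 0.3004] yaw -10.9 shift cm [ 5.27 -1.03 28.04] len 28.6 turn [-0.     0.    -0.007] F [-0.4  0.5  0.5]
```

```bash
python3 -m crank '[[[2.7,-0.55,3],[0,0,0]],[[2.7,-0.55,4],[0,0,0]],[[0,0,4.9],[0,0,0]],[[0,0,4.9],[0,0,0]],[[0,0,4.5],[0,0,0]]]' 
python3 -m crank '[[[0,0,3.6],[0,0,0]],[[0,0,2.4],[0,0,0]],[[0,0,1.0],[0,0,0]],[[0,0,0.5],[0,0,0]],[[0,0,0],[0,0,0]]]' >/dev/null
python3 plan.py .5265 .113 .012 -10.6
python3 -m crank '[[[0,0,0],[0,0,0]],[[0,0,0],[0,0,0]],[[0,0,0],[0,0,0]],[[0,0,0],[0,0,0]],[[0,0,0],[0,0,0]]]' 2 20
python3 -m crank '[[[0,0,0],[0,0,0]],[[0,0,0],[0,0,0]],[[0,0,0],[0,0,0]],[[0,0,0],[0,0,0]]]'
python3 plan.py .47 -.08 .15 -10.6
```

```text
clock: 3.15
tcp_pos: [0.5272, 0.1141, 0.0856]
orientation: [2.422, 2.001, -0.0]
contact_force: [0.5, -0.6, -0.5]
grip_width: 0.085
gripper_force: 0.0
t 3.65 tcp [0.528  0.1143 0.013 ] yaw -10.8 shift cm [-0.16 -0.13  0.1 ] len 0.2 turn [ 0.001 -0.    -0.003] F [ 0.  -0.9 -0.1]
clock: 4.15
tcp_pos: [0.528, 0.1141, 0.0134]
orientation: [2.419, 2.004, 0.001]
contact_force: [-1.5, -1.1, 6.2]
grip_width: 0.0335
gripper_force: 22.9
clock: 4.55
tcp_pos: [0.5281, 0.1141, 0.0134]
orientation: [2.419, 2.004, 0.001]
contact_force: [-0.8, 0.2, 6.0]
grip_width: 0.0334
gripper_force: 22.9
t 4.55 tcp [0.5281 0.1141 0.0134] yaw -10.7 shift cm [-20.15  -2.08 -13.67] len 24.4 turn [ 0.001 -0.    -0.002] F [-0.8  0.2  6. ]
```

```bash
python3 -m crank '[[[0,0,-3],[0,0,0]],[[0,0,-4],[0,0,0]],[[-4,-0.4,-2],[0,0,0]],[[-4.8,-0.5,0],[0,0,0]],[[-4.8,-0.5,0],[0,0,0]]]' 
python3 -m crank '[[[-4.5,-0.5,0],[0,0,0]],[[-2,-0.2,0],[0,0,0]],[[0,0,3],[0,0,0]],[[0,0,3],[0,0,0]],[[0,0,2],[0,0,0]]]' 
python3 -m crank '[[[0,0,0.5],[0,0,0]],[[0,0,0.3],[0,0,0]],[[0,0,0],[0,0,0]]]'
python3 plan.py .47 -.08 .0138 -10.6
```

```text
clock: 5.05
tcp_pos: [0.4886, -0.0181, 0.1035]
orientation: [2.417, 2.005, 0.002]
contact_force: [2.1, -1.2, 0.4]
grip_width: 0.0332
gripper_force: 22.1
clock: 5.55
tcp_pos: [0.4686, -0.08, 0.0212]
orientation: [-2.419, -2.003, 0.001]
contact_force: [0.6, 0.3, -0.8]
grip_width: 0.0332
gripper_force: 22.1
clock: 5.85
tcp_pos: [0.4701, -0.0794, 0.0151]
orientation: [2.419, 2.004, 0.001]
contact_force: [0.4, -0.6, 0.3]
grip_width: 0.0337
gripper_force: 22.1
t 5.85 tcp [ 0.4701 -0.0794  0.0151] yaw -10.7 shift cm [-0.06  0.    0.13] len 0.1 turn [ 0.001 -0.    -0.002] F [ 0.4 -0.6  0.3]
```

```bash
python3 -m crank '[[[0,0,0.15],[0,0,0]],[[0,0,0],[0,0,0]],[[0,0,0],[0,0,0]],[[0,0,0],[0,0,0]]]' 8.5
python3 -m crank '[[[0,0,-2],[0,0,0]],[[0,0,-4],[0,0,0]],[[0,0,-5],[0,0,0]],[[0,0,-5],[0,0,0]],[[0,0,-5],[0,0,0]]]'
python3 plan.py .532 -.25 .22 -4.4
```

```text
clock: 6.25
tcp_pos: [0.4698, -0.0796, 0.0135]
orientation: [2.419, 2.004, 0.001]
contact_force: [-0.5, -0.2, 0.1]
grip_width: 0.0848
gripper_force: 0.0
clock: 6.75
tcp_pos: [0.4691, -0.0793, 0.2252]
orientation: [-2.419, -2.005, -0.0]
contact_force: [1.1, -1.2, -0.0]
grip_width: 0.0849
gripper_force: 0.0
t 6.75 tcp [ 0.4691 -0.0793  0.2252] yaw -10.7 shift cm [-15.61   9.35   0.52] len 18.2 turn [ 0.   -0.   -0.11] F [ 1.1 -1.2 -0. ]
```

```bash
python3 -m crank '[[[-4,2.4,0],[0,0,0]],[[-4,2.4,0],[0,0,0]],[[-4,2.4,0],[0,0,0]],[[-3.6,2.15,0],[0,0,0]],[[0,0,0],[0,0,-0.11]]]'
python3 -m crank '[[[0,0,0],[0,0,0]],[[0,0,0],[0,0,0]]]' >/dev/null
cat > pk.py <<'E'
from h import *
from plan import plan
p,d,m,T=grab("wrist"); save("w2.png",p); P=cloud(d,m,T); np.savez("w2.npz",p=p,P=P)
X=P.reshape(-1,3); C=p.reshape(-1,3).astype(int); ok=np.isfinite(X[:,0])
X=X[ok]; C=C[ok]
s=(abs(X[:,0]-.532)<.06)&(abs(X[:,1]+.235)<.03)&(X[:,2]>.064)&(X[:,2]<.078)
S=X[s]; r_=cv2.minAreaRect(S[:,:2].astype(np.float32)); print("bay top",len(S),r_,np.median(S[:,2]))
E
python3 pk.py
```

```text
clock: 7.25
tcp_pos: [0.5325, -0.2573, 0.2225]
orientation: [2.312, 2.125, -0.002]
contact_force: [-0.7, 0.7, -0.1]
grip_width: 0.0849
gripper_force: 0.0
bay top 2947 ((0.5297168493270874, -0.24005910754203796), (0.05295561999082565, 0.06400985270738602), 85.38446807861328) 0.07284515039103845
```

View pics/w2.png

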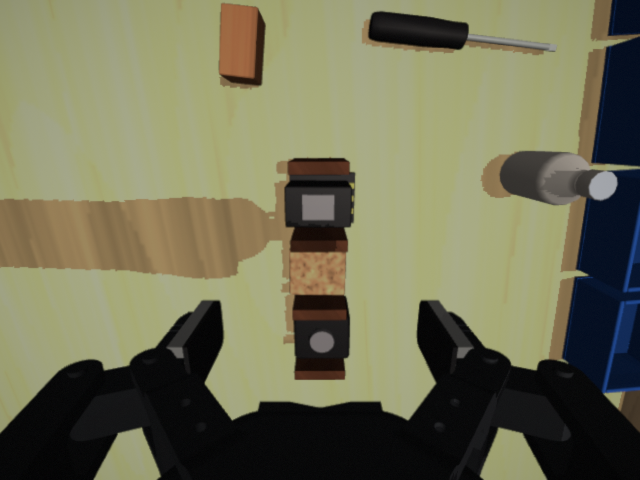

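The wrist view shows the pack's top at (318,203) with its grey label and the tongue on the right at (352,200). The offcut lies clear at (242,43). I fit the top face exactly.

Run:
```python
from h import *
from plan import plan
q=np.load("w2.npz"); p=q["p"].astype(int); P=q["P"]
R=P[175:235,275:365].reshape(-1,3); c=p[175:235,275:365].reshape(-1,3)
k=(R[:,2]>.066)&(R[:,2]<.0765)&(c[:,0]-c[:,2]<22)
S=R[k]; print(len(S),cv2.minAreaRect(S[:,:2].astype(np.float32)),np.median(S[:,2]))
lab=S[c[k].mean(1)>80]; print("label",len(lab),cv2.minAreaRect(lab[:,:2].astype(np.float32)))
# tongue tip
a=np.radians(-4.4); ex=np.array([np.cos(a),np.sin(a)])
f=(R[:,2]<.022)&(R[:,2]>.01)&(c.mean(1)<60); print("tongue",f.sum(), (R[f,:2]@ex).max() if f.any() else 0, "body ends",np.percentile(S[:,:2]@ex,[1,99]))
w=R[(R[:,2]>.0775)]; print(len(w), w.mean(0) if len(w) else "")
plan(.530,-.235,.13,-4.6)
```

```text
2745 ((0.5307818651199341, -0.2334853559732437), (0.039778076112270355, 0.06294547021389008), 85.08055877685547) 0.07286501160027292
label 804 ((0.5306949615478516, -0.2334759384393692), (0.0234326533973217, 0.03047744370996952), 85.34843444824219)
tongue 427 0.5860432748094038 body ends [0.51633476 0.5776974 ]
0 
t 7.5 tcp [ 0.5323 -0.2488  0.2232] yaw -4.4 shift cm [ 1.36 -0.34  9.32] len 9.4 turn [-0.    -0.     0.003] F [-0.5  0.   1. ]
```

```bash
python3 -m crank '[[[1.5,-0.28,2],[0,0,0.007]],[[0,0,4.5],[0,0,0]],[[0,0,4.5],[0,0,0]],[[0,0,0],[0,0,0]],[[0,0,0],[0,0,0]]]' 8.54
python3 plan.py .5307 -.2335 .032 -4.8
```

```text
clock: 8.0
tcp_pos: [0.5309, -0.2341, 0.1138]
orientation: [-2.312, -2.126, 0.0]
contact_force: [0.7, -0.7, 1.1]
grip_width: 0.0852
gripper_force: 0.0
t 8.0 tcp [ 0.5309 -0.2341  0.1138] yaw -4.8 shift cm [ 0.05 -0.02  8.18] len 8.2 turn [-0.001 -0.     0.   ] F [ 0.7 -0.7  1.1]
```

```bash
python3 -m crank '[[[0,0,3.5],[0,0,0]],[[0,0,3],[0,0,0]],[[0,0,1.5],[0,0,0]],[[0,0,0],[0,0,0]],[[0,0,0],[0,0,0]]]'
python3 plan.py .5307 -.2335 .032 -4.8
python3 -m crank '[[[0,0,0],[0,0,0]],[[0,0,0],[0,0,0]],[[0,0,0],[0,0,0]],[[0,0,0],[0,0,0]],[[0,0,0],[0,0,0]]]' 5 50
python3 plan.py .5307 -.2335 .032 -4.8
```

```text
clock: 8.5
tcp_pos: [0.5324, -0.2353, 0.0351]
orientation: [2.311, 2.124, 0.002]
contact_force: [0.3, -1.1, 1.0]
grip_width: 0.0858
gripper_force: 0.0
t 8.5 tcp [ 0.5324 -0.2353  0.0351] yaw -4.8 shift cm [ 0.16 -0.18  0.31] len 0.4 turn [ 0.003  0.001 -0.   ] F [ 0.3 -1.1  1. ]
clock: 9.0
tcp_pos: [0.5321, -0.2355, 0.0351]
orientation: [2.311, 2.124, 0.002]
contact_force: [-0.4, 0.3, 6.9]
grip_width: 0.0622
gripper_force: 54.2
t 9.0 tcp [ 0.5321 -0.2355  0.0351] yaw -4.8 shift cm [ 0.19 -0.16  0.31] len 0.4 turn [ 0.003  0.001 -0.001] F [-0.4  0.3  6.9]
```

```bash
python3 -m crank '[[[0,0,-2],[0,0,0]],[[0,0,-3],[0,0,0]],[[0,0,-4],[0,0,0]],[[0,0,-4],[0,0,0]],[[0,0,-1],[0,0,0]]]'
python3 -m crank '[[[0,0,0],[0,0,-0.1405]],[[0,0,0],[0,0,-0.1405]],[[0,0,0],[0,0,-0.1405]],[[0,0,0],[0,0,-0.1405]],[[0,0,0],[0,0,-0.1405]]]' >/dev/null
python3 -m crank '[[[0,0,0],[0,0,-0.1405]],[[0,0,0],[0,0,-0.1405]],[[0,0,0],[0,0,-0.1405]],[[0,0,0],[0,0,-0.1405]],[[0,0,0],[0,0,-0.1405]]]' >/dev/null
python3 -m crank '[[[0,0,0],[0,0,-0.1405]],[[0,0,0],[0,0,-0.1405]],[[0,0,0],[0,0,-0.1405]],[[0,0,0],[0,0,0]],[[0,0,0],[0,0,0]]]'
python3 plan.py .5226 .1145 .165 99.8; python3 -c "from h import *;print(monitor.get_obs()['joints'].round(2))"
```

```text
clock: 9.5
tcp_pos: [0.5335, -0.2355, 0.1783]
orientation: [2.307, 2.121, 0.005]
contact_force: [0.8, 0.2, -2.7]
grip_width: 0.0627
gripper_force: 57.7
clock: 11.0
tcp_pos: [0.5302, -0.2351, 0.1725]
orientation: [0.263, -3.13, -0.001]
contact_force: [0.1, -0.0, -2.8]
grip_width: 0.0625
gripper_force: 57.6
t 11.0 tcp [ 0.5302 -0.2351  0.1725] yaw 99.6 shift cm [-5.08 34.59  0.77] len 35.0 turn [ 0.001 -0.001 -0.003] F [ 0.1 -0.  -2.8]
[ 1.01  0.53 -0.94  1.78  0.48  1.08  1.64]
```

```bash
python3 -m crank '[[[-0.635,4.32,0.1],[0,0,0]],[[-0.635,4.32,0.1],[0,0,0]],[[-0.635,4.32,0.1],[0,0,0]],[[-0.635,4.32,0.1],[0,0,0]],[[-0.635,4.32,0.1],[0,0,0]]]' >/dev/null
python3 -m crank '[[[-0.635,4.32,0.1],[0,0,0]],[[-0.635,4.32,0.1],[0,0,0]],[[-0.635,4.32,0.1],[0,0,-0.003]],[[0,0,0],[0,0,0]],[[0,0,0],[0,0,0]]]' 
python3 plan.py .5226 .1145 .165 99.8
python3 - <<'E'
from h import *
o=[]
for n in("wrist","scene"):
    p,d,m,T=grab(n); np.savez(n+"3.npz",p=p,P=cloud(d,m,T)); o.append(p)
im=np.hstack([cv2.resize(o[0],(400,300)),cv2.resize(o[1][150:450,240:640],(400,300))]); save("c3.png",im)
E
```

```text
clock: 12.0
tcp_pos: [0.5214, 0.1157, 0.1652]
orientation: [-0.276, 3.129, -0.0]
contact_force: [0.2, 0.0, -3.9]
grip_width: 0.0627
gripper_force: 57.7
t 12.0 tcp [0.5214 0.1157 0.1652] yaw 100.1 shift cm [-0.1  -0.14  0.02] len 0.2 turn [-0.     0.     0.005] F [ 0.2  0.  -3.9]
```

View pics/c3.png

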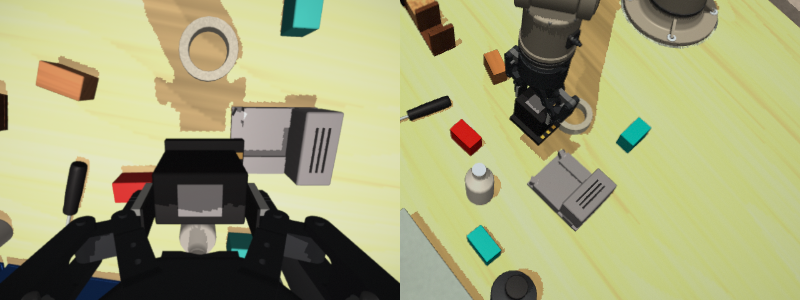

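The wrist view shows the pack held upright with its foot flange at about (204,145) in the composite, the charger ahead on the right, and the mouth free. I measure the pack in the tool frame.

Run:
```python
from h import *
q=np.load("wrist3.npz"); o=monitor.get_obs(); R=Ro.from_rotvec(o["orientation"]).as_matrix()
P=(q["P"].reshape(-1,3)-o["tcp_pos"])@R  # tool frame
c=q["p"].reshape(-1,3).astype(int)
ok=np.isfinite(P[:,0])&(abs(P[:,1])<.06)&(abs(P[:,0])<.05)&(P[:,2]>-.06)&(P[:,2]<.045)&(c.mean(1)<200)
S=P[ok]; mid=S[abs(S[:,1])<.02]
h=lambda a,lo,hi,st: [(round(b*1000,1),int(n)) for n,b in zip(*np.histogram(a,np.arange(lo,hi,st))) if n>15]
print("x hist (z>.02..foot)",h(mid[(mid[:,2]>.022)],-.05,.05,.001))
print("x hist body side",h(mid[(mid[:,2]>-.03)&(mid[:,2]<.015)],-.05,.05,.001))
top=S[(S[:,2]<-.034)&(abs(S[:,1])<.04)]; print("top z",np.median(mid[(mid[:,2]<-.03)][:,2]),"top x",np.percentile(mid[mid[:,2]<-.033][:,0],[1,99]))
print("z hist max",h(mid[:,2],-.06,.045,.002))
b=S[(S[:,0]>.012)&(S[:,2]>-.03)&(S[:,2]<.012)]; print("body y",np.percentile(b[:,1],[1,99]))
f=S[(S[:,0]>.023)&(S[:,2]>.018)&(S[:,2]<.032)]; print("foot y",np.percentile(f[:,1],[1,99])); 
A=np.c_[f[:,1:],np.ones(len(f))]; k=f[:,0]>np.median(f[:,0])-.002; print("foot side fit x=a*y+b*z+c",np.linalg.lstsq(A[k],f[k,0],rcond=None)[0])
```

```text
x hist (z>.02..foot) [(np.float64(22.0), 19), (np.float64(23.0), 42), (np.float64(24.0), 17), (np.float64(25.0), 32), (np.float64(26.0), 25), (np.float64(29.0), 110), (np.float64(30.0), 30)]
x hist body side [(np.float64(-30.0), 84), (np.float64(-29.0), 86), (np.float64(-28.0), 77), (np.float64(-27.0), 68), (np.float64(-26.0), 70), (np.float64(-25.0), 72), (np.float64(-24.0), 61), (np.float64(-23.0), 80), (np.float64(-22.0), 61), (np.float64(-21.0), 62), (np.float64(-20.0), 133), (np.float64(-19.0), 114), (np.float64(-18.0), 130), (np.float64(-17.0), 120), (np.float64(-16.0), 120), (np.float64(-15.0), 118), (np.float64(-14.0), 125), (np.float64(-13.0), 116), (np.float64(-12.0), 119), (np.float64(-11.0), 117), (np.float64(-10.0), 107), (np.float64(-9.0), 117), (np.float64(-8.0), 105), (np.float64(-7.0), 112), (np.float64(-6.0), 119), (np.float64(-5.0), 104), (np.float64(-4.0), 104), (np.float64(-3.0), 113), (np.float64(-2.0), 107), (np.float64(-1.0), 111), (np.float64(0.0), 100), (np.float64(1.0), 114), (np.float64(2.0), 107), (np.float64(3.0), 99), (np.float64(4.0), 101), (np.float64
[... 768 characters left out ...]
-20.0), 127), (np.float64(-18.0), 131), (np.float64(-16.0), 114), (np.float64(-14.0), 118), (np.float64(-12.0), 115), (np.float64(-10.0), 101), (np.float64(-8.0), 98), (np.float64(-6.0), 100), (np.float64(-4.0), 99), (np.float64(-2.0), 94), (np.float64(0.0), 89), (np.float64(2.0), 82), (np.float64(4.0), 85), (np.float64(6.0), 91), (np.float64(8.0), 70), (np.float64(10.0), 88), (np.float64(12.0), 66), (np.float64(14.0), 75), (np.float64(16.0), 501), (np.float64(18.0), 590), (np.float64(20.0), 66), (np.float64(22.0), 61), (np.float64(24.0), 49), (np.float64(26.0), 30)]
body y [-0.02754895  0.03366781]
foot y [-0.02812428  0.04237518]
foot side fit x=a*y+b*z+c [0.00249728 0.23875539 0.02406329]
```

Run:
```python
from h import *
q=np.load("wrist3.npz"); X=q["P"].reshape(-1,3); X=X[np.isfinite(X[:,0])]
a=np.radians(99.8); ex=np.array([np.cos(a),np.sin(a)]); ey=np.array([-ex[1],ex[0]])
L=X[:,:2]-np.array([.5056,.213]); lx=L@ex; ly=L@ey; z=X[:,2]
t=(lx>.025)&(lx<.09)&(abs(ly)<.06)&(z>.064)&(z<.08); print("tower",t.sum(),cv2.minAreaRect(X[t,:2].astype(np.float32)),"ly",np.percentile(ly[t],[.5,99.5]),"lx",np.percentile(lx[t],[.5,99.5]))
for x0 in(-.03,-.015,0,.015):
    k=(lx>x0)&(lx<x0+.012)&(z>.022)&(z<.034)&(abs(ly)<.06); l=ly[k]; print(x0,len(l),l[l>0].min() if (l>0).any() else 0,l[l>0].max() if (l>0).any() else 0,l[l<0].max() if (l<0).any() else 0,l.min() if len(l) else 0)
```

```text
tower 7344 ((0.4954181909561157, 0.2677578032016754), (0.09958062320947647, 0.04953083395957947), 9.885390281677246) ly [-0.04841256  0.05017246] lx [0.03161946 0.07917686]
-0.03 735 0.022858904591897836 0.049968496413341036 -0.022052629707623412 -0.05062518418009226
-0.015 766 0.022974807659677556 0.05003154166912135 -0.0220253640129152 -0.051060735640033036
0 767 0.023088093020408647 0.05012968669633948 -0.02239222959944085 -0.05050382190391425
0.015 756 0.022244538835131635 0.05014373469232839 -0.02235281961048408 -0.04959361845310081
```

```bash
python3 plan.py .5245 .1148 .0388 99.8
python3 -m crank '[[[-0.4,-0.05,4],[0,0,0.005]],[[0,0,4],[0,0,0]],[[0,0,3.1],[0,0,0]],[[0,0,0],[0,0,0]],[[0,0,0],[0,0,0]]]'
python3 plan.py .5245 .1148 .0388 99.8
```

```text
t 12.1 tcp [0.5218 0.1129 0.1648] yaw 99.8 shift cm [-0.3   0.15 12.6 ] len 12.6 turn [-0.001 -0.001  0.001] F [-0.4 -0.8 -3.2]
clock: 12.6
tcp_pos: [0.5261, 0.1135, 0.0545]
orientation: [0.263, -3.13, 0.0]
contact_force: [-0.1, -1.0, -2.3]
grip_width: 0.0623
gripper_force: 57.6
t 12.6 tcp [0.5261 0.1135 0.0545] yaw 99.6 shift cm [0.14 0.16 1.57] len 1.6 turn [ 0.    -0.001 -0.004] F [-0.1 -1.  -2.3]
```

```bash
python3 -m crank '[[[0.14,0,1.0],[0,0,-0.004]],[[0,0,0.57],[0,0,0]],[[0,0,0],[0,0,0]],[[0,0,0],[0,0,0]],[[0,0,0],[0,0,0]]]'
python3 plan.py .5245 .1148 .0388 99.8;python3 plan.py .5245 .1148 .0388 99.8
```

```text
clock: 13.1
tcp_pos: [0.5248, 0.1143, 0.0389]
orientation: [-0.272, 3.129, 0.0]
contact_force: [0.3, 0.8, -2.9]
grip_width: 0.0624
gripper_force: 57.6
t 13.1 tcp [0.5248 0.1143 0.0389] yaw 99.9 shift cm [0.02 0.05 0.01] len 0.1 turn [-0.     0.001  0.003] F [ 0.3  0.8 -2.9]
t 13.1 tcp [0.5248 0.1143 0.0389] yaw 99.9 shift cm [0.02 0.05 0.01] len 0.1 turn [-0.     0.001  0.003] F [ 0.3  0.8 -2.9]
```

```bash
python3 -m crank '[[[0,1,0],[0,0,0]],[[0,1,0],[0,0,0]],[[0,0.5,0],[0,0,0]],[[0,0,0],[0,0,0]]]'
python3 plan.py .5126 .1837 .0388 99.8
python3 -m crank '[[[0,0.5,0],[0,0,0]],[[0,0.5,0],[0,0,0]],[[0,0,0],[0,0,0]]]'
python3 plan.py .5126 .1837 .0388 99.8
```

```text
clock: 13.5
tcp_pos: [0.5198, 0.1407, 0.0387]
orientation: [-0.276, 3.129, 0.001]
contact_force: [0.8, 0.1, -3.5]
grip_width: 0.0627
gripper_force: 57.6
t 13.5 tcp [0.5198 0.1407 0.0387] yaw 100.1 shift cm [-0.04  4.36 -0.01] len 4.4 turn [0.001 0.    0.005] F [ 0.8  0.1 -3.5]
clock: 13.8
tcp_pos: [0.5182, 0.1496, 0.0385]
orientation: [-0.274, 3.129, 0.001]
contact_force: [-0.1, -0.9, -3.1]
grip_width: 0.0624
gripper_force: 57.6
t 13.8 tcp [0.5182 0.1496 0.0385] yaw 100.0 shift cm [-0.04  3.46 -0.03] len 3.5 turn [0.001 0.    0.004] F [-0.1 -0.9 -3.1]
```

Tongue tip is past the guides' ends, no contact force. Continue.

```bash
python3 -m crank '[[[-0.03,0.5,0],[0,0,0.003]],[[0,0.5,0],[0,0,0]],[[0,0.5,0],[0,0,0]],[[0,0,0],[0,0,0]]]'
python3 plan.py .5126 .1837 .0388 99.8
python3 -m crank '[[[0,0.5,0],[0,0,0]],[[0,0.5,0],[0,0,0]],[[0,0.5,0],[0,0,0]],[[0,0.4,0],[0,0,0]],[[0,0,0],[0,0,0]]]'
python3 plan.py .5126 .1837 .0388 99.8
```

```text
clock: 14.2
tcp_pos: [0.5159, 0.1647, 0.0386]
orientation: [-0.27, 3.13, 0.001]
contact_force: [0.6, 0.4, -3.0]
grip_width: 0.0625
gripper_force: 57.6
t 14.2 tcp [0.5159 0.1647 0.0386] yaw 99.9 shift cm [ 0.    1.93 -0.02] len 1.9 turn [0.001 0.    0.001] F [ 0.6  0.4 -3. ]
clock: 14.7
tcp_pos: [0.5127, 0.1832, 0.0385]
orientation: [-0.27, 3.13, 0.001]
contact_force: [0.3, 0.9, -3.2]
grip_width: 0.0623
gripper_force: 57.6
t 14.7 tcp [0.5127 0.1832 0.0385] yaw 99.8 shift cm [ 0.    0.05 -0.03] len 0.1 turn [0.001 0.    0.001] F [ 0.3  0.9 -3.2]
```

```bash
python3 -m crank '[[[0,0,0.1],[0,0,0]],[[0,0,0.05],[0,0,0]],[[0,0,0],[0,0,0]]]'
python3 -m crank '[[[0,0,0],[0,0,0]],[[0,0,0],[0,0,0]],[[0,0,0],[0,0,0]],[[0,0,0],[0,0,0]]]' 7.6
python3 -m crank '[[[0,0,-1],[0,0,0]],[[0,0,-2],[0,0,0]],[[0,0,-3],[0,0,0]],[[0,0,-3],[0,0,0]],[[0,0,0],[0,0,0]]]'
python3 -m crank '[[[0,-3,0],[0,0,0]],[[0,-4,0],[0,0,0]],[[0.2,-1.5,0],[0,0,0]],[[0,0,0],[0,0,0]],[[0,0,0],[0,0,0]]]' 0
python3 - <<'E'
from h import *
from plan import plan
o=[]
for n in("wrist","scene"):
    p,d,m,T=grab(n); np.savez(n+"4.npz",p=p,P=cloud(d,m,T)); o.append(p)
im=np.hstack([cv2.resize(o[0],(400,300)),cv2.resize(o[1][250:400,320:520],(400,300))]); save("c4.png",im)
plan(.5055+.097*.17,.213-.097*.985,.045,99.8)
E
```

```text
clock: 15.0
tcp_pos: [0.513, 0.1822, 0.0373]
orientation: [-0.267, 3.13, -0.0]
contact_force: [-1.7, -1.6, 2.8]
grip_width: 0.0625
gripper_force: 58.3
clock: 15.4
tcp_pos: [0.5131, 0.1821, 0.0369]
orientation: [-0.267, 3.13, 0.0]
contact_force: [0.5, -0.4, 0.1]
grip_width: 0.0759
gripper_force: 0.0
clock: 15.9
tcp_pos: [0.5152, 0.184, 0.1314]
orientation: [-0.267, 3.123, 0.003]
contact_force: [-0.4, 0.4, 0.4]
grip_width: 0.0759
gripper_force: 0.0
clock: 16.4
tcp_pos: [0.5252, 0.0985, 0.1269]
orientation: [0.267, -3.13, -0.001]
contact_force: [0.1, 0.5, -0.6]
grip_width: 0.0028
gripper_force: 0.0
t 16.5 tcp [0.5251 0.0997 0.1271] yaw 99.9 shift cm [0.01 1.8  8.21] len 8.4 turn [0.001 0.    0.002] F [-0.6  0.2  0.4]
```

View pics/c4.png

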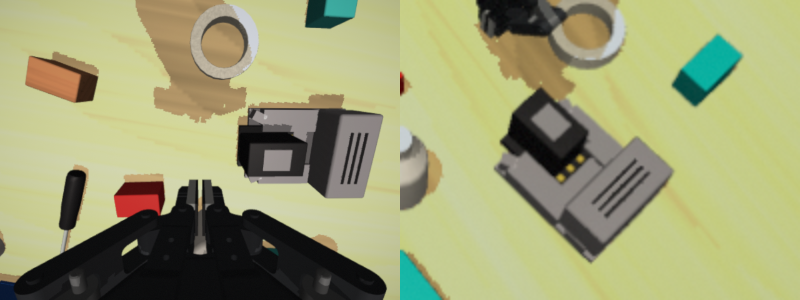

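Pack stands upright in the channel under the lips, about 30 mm short of the tower (wrist composite (275,155)). I lower the closed fingers behind it and push.

```bash
python3 -m crank '[[[0,0,2.5],[0,0,0]],[[0,0,3],[0,0,0]],[[0,0,2.4],[0,0,0]],[[0,0,0],[0,0,0]],[[0,0,0],[0,0,0]]]'
python3 -m crank '[[[0,1,0],[0,0,0]],[[0,1,0],[0,0,0]],[[0,1,0],[0,0,0]],[[0,0.5,0],[0,0,0]],[[0,0,0],[0,0,0]]]'
python3 plan.py .5135 .1667 .048 99.8
```

```text
clock: 17.0
tcp_pos: [0.5252, 0.0996, 0.0483]
orientation: [0.271, -3.13, -0.001]
contact_force: [-0.6, 0.1, 0.9]
grip_width: -0.0001
gripper_force: 0.0
clock: 17.5
tcp_pos: [0.5193, 0.134, 0.0483]
orientation: [-0.271, 3.129, 0.001]
contact_force: [0.0, 0.3, 0.1]
grip_width: 0.0003
gripper_force: 0.0
t 17.5 tcp [0.5193 0.134  0.0483] yaw 99.9 shift cm [0.01 3.32 0.04] len 3.3 turn [0.    0.001 0.002] F [0.  0.3 0.1]
```

```bash
python3 -m crank '[[[0,0.5,0],[0,0,0]],[[0,0.5,0],[0,0,0]],[[0,0.5,0],[0,0,0]],[[0,0,0],[0,0,0]]]'
python3 -m crank '[[[0,0.4,0],[0,0,0]],[[0,0.4,0],[0,0,0]],[[0,0.2,0],[0,0,0]],[[0,0,0],[0,0,0]]]'
python3 plan.py .5135 .1667 .048 99.8
```

```text
clock: 17.9
tcp_pos: [0.5168, 0.148, 0.048]
orientation: [-0.269, 3.13, 0.0]
contact_force: [-0.4, 0.3, -0.5]
grip_width: 0.0
gripper_force: 0.0
clock: 18.3
tcp_pos: [0.515, 0.1578, 0.0479]
orientation: [-0.269, 3.13, 0.001]
contact_force: [-0.4, 0.4, 0.7]
grip_width: -0.0
gripper_force: 0.0
t 18.3 tcp [0.515  0.1578 0.0479] yaw 99.8 shift cm [ 0.    0.9  -0.01] len 0.9 turn [0.001 0.    0.   ] F [-0.4  0.4  0.7]
```

```bash
python3 -m crank '[[[0,0.3,0],[0,0,0]],[[0,0.3,0],[0,0,0]],[[0,0,0],[0,0,0]]]'
python3 -m crank '[[[0,0.2,0],[0,0,0]],[[0,0.1,0],[0,0,0]],[[0,0,0],[0,0,0]]]'
python3 - <<'E'
from h import *
p,d,m,T=grab("scene"); P=cloud(d,m,T); X=P.reshape(-1,3); c=p.reshape(-1,3).astype(int)
a=np.radians(99.8); ex=np.array([np.cos(a),np.sin(a)]); ey=np.array([-ex[1],ex[0]])
L=X[:,:2]-np.array([.5055,.213]); lx=L@ex; ly=L@ey
k=(abs(ly)<.015)&(lx>-.09)&(lx<.08)&(X[:,2]>.066)&(X[:,2]<.08)
d_=k&(c.mean(1)<70); print("pack top lx",np.percentile(lx[d_],[1,50,99]),"tower",lx[k&(lx>.02)].min())
save("c5.png",cv2.resize(p[250:400,320:520],(600,450)))
E
```

```text
clock: 18.6
tcp_pos: [0.514, 0.1638, 0.0479]
orientation: [-0.269, 3.13, 0.001]
contact_force: [-0.6, 0.3, -0.6]
grip_width: -0.0001
gripper_force: 0.0
clock: 18.9
tcp_pos: [0.5136, 0.1663, 0.0479]
orientation: [-0.268, 3.13, 0.0]
contact_force: [0.1, -0.5, -0.8]
grip_width: -0.0001
gripper_force: 0.4
pack top lx [-0.03995387  0.01312648  0.06487113] tower 0.020343986913336148
```

View pics/c5.png

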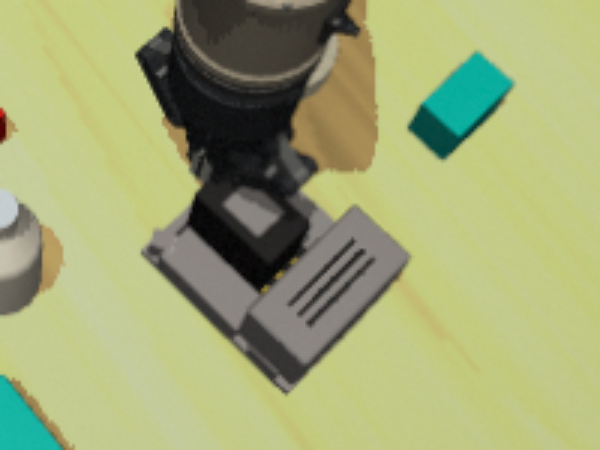

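The pack moves along, and a strip of brass contacts still shows before the tower at (280,273). I push on until it stops.

```bash
python3 -m crank '[[[0,0.2,0],[0,0,0]],[[0,0.2,0],[0,0,0]],[[0,0,0],[0,0,0]]]'
python3 -m crank '[[[0,0.15,0],[0,0,0]],[[0,0.15,0],[0,0,0]],[[0,0,0],[0,0,0]]]'
python3 -m crank '[[[0,0.1,0],[0,0,0]],[[0,0.1,0],[0,0,0]],[[0,0,0],[0,0,0]]]'
python3 -c "
from h import *
p,d,m,T=grab('scene'); save('c6.png',cv2.resize(p[250:400,320:520],(600,450)))"
```

```text
clock: 19.25
tcp_pos: [0.5129, 0.1705, 0.0479]
orientation: [-0.268, 3.13, 0.001]
contact_force: [0.0, -0.5, 0.7]
grip_width: -0.0
gripper_force: 0.2
clock: 19.55
tcp_pos: [0.5124, 0.1734, 0.0479]
orientation: [-0.268, 3.13, 0.001]
contact_force: [0.5, -1.5, -0.1]
grip_width: -0.0
gripper_force: 0.3
clock: 19.85
tcp_pos: [0.5122, 0.1748, 0.0479]
orientation: [-0.268, 3.13, -0.001]
contact_force: [0.1, -2.7, 0.9]
grip_width: -0.0
gripper_force: 1.1
```

View pics/c6.png

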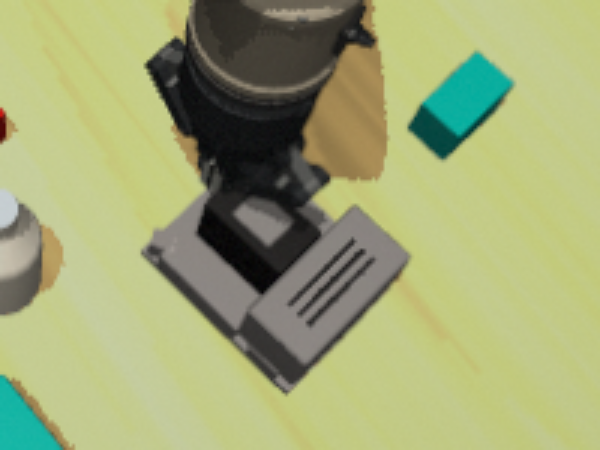

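The contacts have disappeared under the tower and the force is starting to rise. I keep pushing to the stop.

```bash
python3 -m crank '[[[0,0.1,0],[0,0,0]],[[0,0,0],[0,0,0]]]'
python3 -m crank '[[[0,0.1,0],[0,0,0]],[[0,0,0],[0,0,0]]]'
python3 -m crank '[[[0,0.1,0],[0,0,0]],[[0,0,0],[0,0,0]]]'
python3 -m crank '[[[0,0.1,0],[0,0,0]],[[0,0,0],[0,0,0]]]'
```

```text
clock: 20.1
tcp_pos: [0.5122, 0.1748, 0.0479]
orientation: [0.267, -3.13, 0.003]
contact_force: [0.5, -4.9, 2.3]
grip_width: 0.0001
gripper_force: 2.5
clock: 20.3
tcp_pos: [0.5122, 0.1749, 0.0479]
orientation: [0.266, -3.13, 0.005]
contact_force: [1.0, -7.7, 4.3]
grip_width: -0.0003
gripper_force: 3.5
clock: 20.5
tcp_pos: [0.5122, 0.1749, 0.0479]
orientation: [0.265, -3.13, 0.008]
contact_force: [1.3, -9.6, 5.7]
grip_width: -0.0002
gripper_force: 4.6
clock: 20.7
tcp_pos: [0.5122, 0.1749, 0.0478]
orientation: [0.264, -3.13, 0.01]
contact_force: [0.9, -11.7, 7.3]
grip_width: 0.0003
gripper_force: 5.7
```

```bash
python3 -m crank '[[[0,-0.5,0],[0,0,0]],[[0,-2,0],[0,0,0]],[[0,-3,0],[0,0,0]],[[0,-3,-3],[0,0,0]],[[0,0,-4],[0,0,0]]]'
python3 -m crank '[[[0,0,-4],[0,0,0]],[[0,-1,-4],[0,0,0]],[[0,0,0],[0,0,0]],[[0,0,0],[0,0,0]],[[0,0,0],[0,0,0]]]'
python3 - <<'E'
from h import *
a=np.radians(99.8); ex=np.array([np.cos(a),np.sin(a)]); ey=np.array([-ex[1],ex[0]]); im=[]
for n in("wrist","scene","top"):
    p,d,m,T=grab(n); im.append(p); X=cloud(d,m,T).reshape(-1,3); c=p.reshape(-1,3).astype(int)
    L=X[:,:2]-np.array([.5055,.213]); lx=L@ex; ly=L@ey; z=X[:,2]
    k=(abs(ly)<.03)&(lx>-.09)&(lx<.03)&(z>.066)&(z<.082); S=np.c_[lx,ly,z][k]
    print(n,len(S),"lx",np.percentile(S[:,0],[1,99]).round(4),"ly",np.percentile(S[:,1],[1,99]).round(4),"plane",np.linalg.lstsq(np.c_[S[:,:2],np.ones(len(S))],S[:,2],rcond=None)[0].round(4))
    t=(abs(ly)<.045)&(lx>.035)&(lx<.075)&(z>.06)&(z<.082); print(" tower z",np.median(z[t]))
save("c7.png",np.hstack([cv2.resize(im[0],(400,300)),cv2.resize(im[1][250:400,320:520],(400,300))]))
E
```

```text
clock: 21.2
tcp_pos: [0.525, 0.0906, 0.1164]
orientation: [0.259, -3.126, 0.002]
contact_force: [0.9, -0.2, 0.1]
grip_width: -0.0001
gripper_force: 0.0
clock: 21.7
tcp_pos: [0.5268, 0.0855, 0.1969]
orientation: [0.269, -3.129, -0.001]
contact_force: [-1.1, 1.1, -1.2]
grip_width: 0.0001
gripper_force: 0.0
wrist 3218 lx [-0.0318  0.0292] ly [-0.0194  0.0196] plane [ 0.0205 -0.0308  0.0748]
 tower z 0.07252663417388588
scene 691 lx [-0.0296  0.0295] ly [-0.0211  0.0189] plane [0.0164 0.0237 0.0741]
 tower z 0.07164985971868737
top 481 lx [-0.0346  0.029 ] ly [-0.0212  0.0187] plane [-0.0044 -0.0213  0.0747]
 tower z 0.07254136956927049
```

View pics/c7.png

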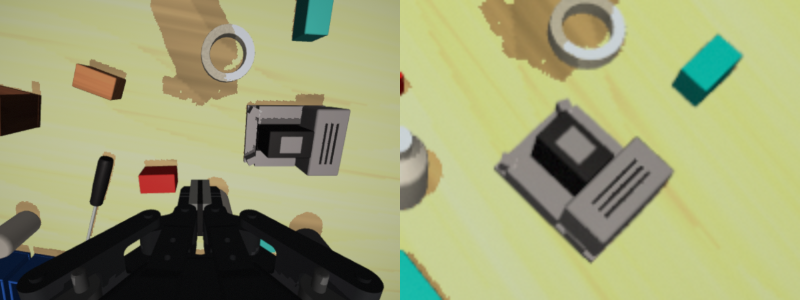

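The pack is against the tower and level: rear end at -32 mm, top at 74 mm. The offcut is well clear at (98,80) and the other objects in view stand where they were. I hand in.

```bash
python3 -c "
from h import *
print(r.hand_in())"
```

```text
the job is handed in; nothing more can be done
None
```

The flanged pack is fully home in the charger and released, the offcut lies on the bench about 25 cm from the mouth, and the job was handed in at about 22 s; the hand-in returned no verdict.

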